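Push the spacer blocks home and shut the keeper

TASK

In the grey glue-up jig, push the row of four spacer blocks along the rail as one train, from behind, until it is fully home against the blue end stop, without pulling the row apart, tipping a block or lifting one. Then swing the red keeper arm fully shut across the rail behind the last block. A push of the fingertips does it all, nothing needs gripping; leave the jar, the brush and the plywood cut-out where they are.

Things in the scene. Friction and masses are not known exactly. Their poses are not given: they have to be found in the camera images.
- jig: Grey glue-up jig, fixed. Origin: centre of its underside, on the table. y runs along the rail towards the end stop, x across it (away from the robot), z up. Board 130 (x) by 410 mm (y -210 to 200), 10 mm thick; blocks slide on its top. Aluminium guide rails from y = -200 to 170 mm, inner faces at x = -21 and 21 mm, 8 mm wide, tops at z = 18 mm.
- stop_face (a point): Centre of the blue end stop's face that the train must meet (jig frame 0, 170, 35 mm). The stop is 60 mm wide, its top at z = 60 mm. The four blocks, when home, fill jig y = 26 to 170 mm.
- pivot (a point): On the vertical pivot axis of the red keeper arm, at the arm's mid-height (jig frame 50, 15, 37 mm). A round steel hub of radius 9 mm, top at z = 54 mm, sits on it.
- keeper_tip (a point): Middle of the free end of the red keeper arm, 92 mm from the pivot axis. The arm is a straight bar 10 mm thick, z = 24 to 50 mm above the table, clear above the rails; push it on its outer long side. Shut, it lies across the rail at jig y = 10 to 20 mm, 6 mm behind a train that is home, its end beside a small blue catch (jig x -39, y 28 mm, top at z = 50 mm).
- keeper (a joint): Angle of the red keeper arm, rad: 0 = swung fully out, 0.45 = parallel to the rail and pointing away from the end stop, 2.02 = shut, straight across the rail (its limit). Grows clockwise seen from above. Turns with a light friction (0.03 N m) and stays where it is left. Starts between 0 and 0.35.
- block0: Loose pale natural plywood spacer block, 40 (across the rail) by 36 (along it) by 50 mm tall, 35 to 70 g, standing between the rails with 1 mm play each side. Origin: centre of its underside; z up, y along the rail. The four start as one touching row, colours in any order, 60 to 130 mm short of the stop; a few newtons move them.
- block1: Loose mid-brown varnished wood spacer block, 40 (across the rail) by 36 (along it) by 50 mm tall, 35 to 70 g, standing between the rails with 1 mm play each side. Origin: centre of its underside; z up, y along the rail. The four start as one touching row, colours in any order, 60 to 130 mm short of the stop; a few newtons move them.
- block2: Loose dark brown varnished wood spacer block, 40 (across the rail) by 36 (along it) by 50 mm tall, 35 to 70 g, standing between the rails with 1 mm play each side. Origin: centre of its underside; z up, y along the rail. The four start as one touching row, colours in any order, 60 to 130 mm short of the stop; a few newtons move them.
- block3: Loose white-primed spacer block, 40 (across the rail) by 36 (along it) by 50 mm tall, 35 to 70 g, standing between the rails with 1 mm play each side. Origin: centre of its underside; z up, y along the rail. The four start as one touching row, colours in any order, 60 to 130 mm short of the stop; a few newtons move them.
- jar: Bystander: closed varnish jar, 60 mm across, 75 mm tall. Origin: centre of its underside. Stands beyond the jig on the end-stop half.
- brush: Bystander: varnish brush lying on the table on the far side of the jig. Origin: underside near its middle.
- cutout: Bystander: flat plywood island cut-out, 6 mm thick, about 110 mm long, lying past the end-stop end of the jig. Origin: underside near its middle.
Things that resemble listed ones, but are neither listed nor needed, are in the scene too. Of the things shaped like the block2, the brown one is meant.

How it is judged:
On the way, in this order (a step that is already met when the one before it is completed fails the run):
1. all four blocks stand packed against the end stop while the keeper arm is still open (y of each of block0, block1, block2, block3 in the frame of jig above 0.041 m and z of each of block0, block1, block2, block3 in the frame of jig below 0.014 m and x of block0 in the frame of jig between -0.006 and 0.006 m and angle between each of block0, block1, block2, block3's own z axis and vertical below 0.1 rad and x of block1 in the frame of jig between -0.006 and 0.006 m and x of block2 in the frame of jig between -0.006 and 0.006 m and x of block3 in the frame of jig between -0.006 and 0.006 m and value of joint keeper below 1 rad), for 0.2 s.
2. the keeper arm is shut behind the train (y of each of block0, block1, block2, block3 in the frame of jig above 0.041 m and z of each of block0, block1, block2, block3 in the frame of jig below 0.014 m and x of block0 in the frame of jig between -0.006 and 0.006 m and angle between each of block0, block1, block2, block3's own z axis and vertical below 0.1 rad and x of block1 in the frame of jig between -0.006 and 0.006 m and x of block2 in the frame of jig between -0.006 and 0.006 m and x of block3 in the frame of jig between -0.006 and 0.006 m and value of joint keeper above 1.93 rad), for 0.2 s.
At the end, for the whole second after the job is handed in: All four blocks stand upright (within 0.1 rad) on the jig's board between the rails, packed against the end stop with at most 3 mm of play in all, at rest, and the keeper arm is shut across the rail (joint above 1.93 rad) (all of step 2 and linear speed of each of block0, block1, block2, block3 below 0.01 m/s); the robot touches nothing.
It fails at once if a block is lifted more than 8 mm off the jig (z of any of block0, block1, block2, block3 in the frame of jig above 0.018 m).
It fails at once if a block is tipped by more than 0.3 rad (angle between any of block0, block1, block2, block3's own z axis and vertical above 0.3 rad).
It fails at once if the row is pulled apart: gaps of more than about 12 mm in all (distance between block0 and block1 above 0.12 m or distance between any of block0, block1 and block2 above 0.12 m or distance between any of block0, block1, block2 and block3 above 0.12 m).
It fails at once if the jar, brush or cut-out is moved more than 20 mm (distance of any of jar, brush, cutout from where it was at the start of the episode above 0.02 m).
It also fails if it takes over 51 s, if anything falls off the work surface, if the arm or the gripper's body presses on something with over 40 N, if the wrist force passes 120 N, or if a joint passes its speed limit or range.

ROBOT

A 7-joint arm with a two-finger parallel gripper is mounted at the origin on the work surface. World frame = base frame: x ahead of the robot, y to its left, z up, the work surface at z = 0. Lengths are in m, angles in rad, forces in N, time in s.
With the tool pointing down it reaches from about 0.425 to 0.925 m from the base axis. Payload 6.8 kg.
Tool frame: the origin (TCP) lies midway between the tips of the shut fingers; the grasp point (between the pads) lies 19 mm behind it; z points along the fingers, y is the line along which they close (so a half turn about z gives the same grasp; the last joint's range is limited). The gripper opens to 85 mm and grips with 20 to 120 N. Pads are 22 mm wide; open, the fingers measure 114 mm over their backs; the gripper's body (76 mm by 85 mm) begins 54 mm behind the grasp point. The pads swing forward as they close: fully open they stand 13 mm farther back than shut.
Start: joints at [1.134, 0.477, 0.022, 1.555, -0.011, 1.109, -0.083], TCP at [0.218, -0.639, 0.205] pointing down, gripper open.
Joint ranges: [-2.96, 2.96], [-0.34, 2.1], [-1.41, 1.46], [0.24, 2.44], [-1.37, 4.51], [0.17, 1.92], [-2.96, 2.96]. Speed limits (rad/s): [2.39, 2.39, 3.14, 3.14, 3.14, 3.14, 3.14].

INTERFACE

Orientations are given as a unit quaternion [w, x, y, z].
In Python, from station import * gives the robot as it stands.
- The arm moves only by the shell command python3 -m creep 'ROWS' [FORCE]. ROWS is JSON, a list of rows, each a list of 7 numbers: the gripper command: -1 is shut, 1 is fully open, values between are in proportion, then the shift along the world's x, y, z in mm, then the turn, a rotation vector about the world's x, y, z in rad. A call has 1 to 5 rows; each row shifts and turns the commanded pose from where the row before left it; what a row does not reach is not made up. A row lasts 1/8 s, in which the tool goes at most 62.5 mm and 10.7 degrees, less where a joint would pass 70% of its speed; a pose out of reach is approached as far as the arm can. A call is refused whole if a number of a shift passes 62.5 or a number of a turn 0.188, either way. A call with a gripper value outside its range is refused whole. The fingers move at their own pace and stop on an object; FORCE is the grip in N (left out, the last holds). Time passes only in rows, so rows that do not move let the fingers close. It gives the time, the measured TCP pose, the force, the opening and the grip force at its end, in the units of the state.
- get_obs(): the state, without advancing time (a new reading comes with each control period).
- read_camera(name): name is "side" or "top"; returns (picture, depth): 480x640x3 uint8, red, green, blue; 480x640 float32, m along the optical axis (not along the pixel's ray), 0 where there is no reading.
- camera_params(name): a dict with "intrinsics" (3x3 intrinsics, pixels), "cam_to_world" (4x4, takes a point from camera to world coordinates). Camera axes: x right, y up, looking along -z (the intrinsics and any distortion apply to the point x, -y, -z); pixel columns grow to the right and rows downward; lengths in m; the calibration is good to about 2 mm. A picture is of the moment at which its call begins. camera_params takes no time and is no camera call.
- hand_in(): hands the job in; it is judged then, once.
The state is a dict: "t": time; "q": joint angles; "joint_vel": joint speeds; "joint_torque": joint torques, N m; "eef_pos": TCP position; "tool_rot": TCP orientation; "contact_force": force on the tool from outside, world axes, zero at the start; "torque": the same for the moment, N m; "gripper_width": opening from 0.0 (shut) to 1.0 (fully open); "grasp_force": force on a finger pad.
Only numpy, scipy, OpenCV 4.12 (cv2) and the standard library are available. Lean on these libraries where they do the work, as an engineer would, in place of code of your own. Each camera call takes 0.05 s, during which the arm holds its last target. There are 200 camera calls.

## Working session

There is one attempt and no reset: what is moved stays moved. The work goes in short steps, Python scripts to look and compute and a shell command to move; the robot and the scene stay as the last step left them, time stands still between calls to the robot, and variables do not carry over. Pictures are saved under pics/ and viewed, at most 13 in all, crops included, and the job is handed in when it is done.

```bash
mkdir -p pics
python3 - <<'E'
from station import *
import cv2,numpy as np
for n in("top","side"):
    p,d=read_camera(n); cv2.imwrite(f"pics/{n}0.png",p[:,:,::-1]); np.savez(f"{n}0.npz",p=p,d=d)
    c=camera_params(n); print(n,np.round(c["intrinsics"],1).tolist(),np.round(c["cam_to_world"],3).tolist(),[k for k in c])
o=get_obs();print(o["t"],o["eef_pos"],o["tool_rot"])
E
```

```text
top [[447.5, 0.0, 319.6], [0.0, 447.5, 238.7], [0.0, 0.0, 1.0]] [[0.01, 0.994, -0.11, 0.508], [-1.0, 0.008, -0.022, 0.109], [-0.021, 0.11, 0.994, 0.901], [0.0, 0.0, 0.0, 1.0]] ['intrinsics', 'cam_to_world']
side [[543.8, 0.0, 315.3], [0.0, 543.8, 234.5], [0.0, 0.0, 1.0]] [[-0.99, 0.072, -0.125, 0.478], [-0.144, -0.59, 0.794, 0.84], [-0.016, 0.804, 0.594, 0.603], [0.0, 0.0, 0.0, 1.0]] ['intrinsics', 'cam_to_world']
0.1 [ 0.21776125 -0.63831281  0.20454292] [-7.79131704e-04  9.86518555e-01  1.63647476e-01 -1.92316093e-04]
```

View pics/top0.png

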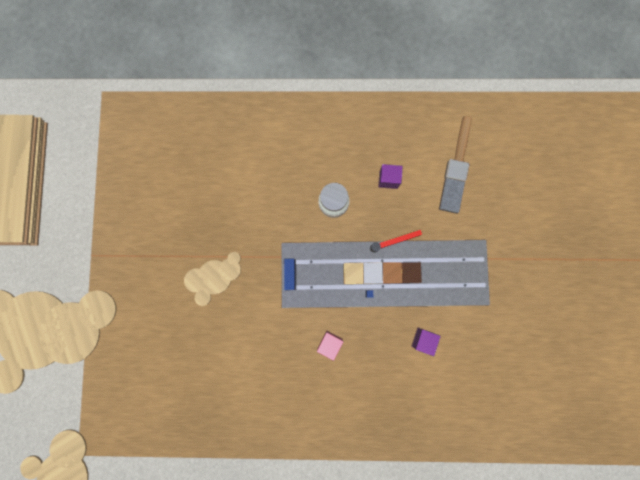

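View pics/side0.png

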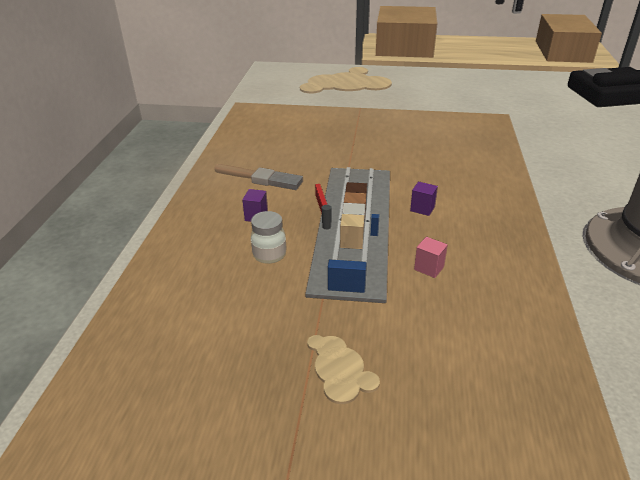

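The top view shows the row at v≈273: pale (355), white (373), mid-brown (392), dark brown (411). The blue stop is at (290,274) and the catch at (369,294). The red keeper runs from its hub (375,247) to its tip (420,233).

Lookalikes are the purple cubes at (391,176) and (427,342) and the pink cube at (330,346), all outside the rails. The dark brown block2 is the one in the row at (411,273). Next I'll measure the jig and check this in a crop.

```bash
cat > h.py <<'E'
import numpy as np,cv2
from station import *
def ray(n,px,z):
    c=camera_params(n);K=c["intrinsics"];T=c["cam_to_world"]
    px=np.atleast_2d(px).astype(float)
    d=np.c_[(px[:,0]-K[0][2])/K[0][0],-(px[:,1]-K[1][2])/K[1][1],-np.ones(len(px))]@np.array(T)[:3,:3].T
    o=np.array(T)[:3,3]; return o+d*((z-o[2])/d[:,2])[:,None]
def big(m,roi):
    x0,y0,x1,y1=roi; k=np.zeros(m.shape,np.uint8);k[y0:y1,x0:x1]=m[y0:y1,x0:x1]
    return max(cv2.findContours(k,cv2.RETR_EXTERNAL,cv2.CHAIN_APPROX_NONE)[0],key=cv2.contourArea)[:,0]
E
python3 - <<'E'
from h import *
f=np.load("top0.npz");p=f["p"];d=f["d"]
cv2.imwrite("pics/crop.png",cv2.resize(p[215:315,270:500,::-1],None,fx=3.4,fy=3.4,interpolation=cv2.INTER_CUBIC))
hsv=cv2.cvtColor(p,cv2.COLOR_RGB2HSV);H,S,V=cv2.split(hsv)
# board: fill grey + everything inside
g=((S<60)&(V>60)&(V<140)).astype(np.uint8);c=cv2.convexHull(big(cv2.morphologyEx(g,cv2.MORPH_OPEN,np.ones((3,3))),(270,225,500,320)))[:,0]
w=ray("top",c,0.01)[:,:2]*1000
r=cv2.minAreaRect(w.astype(np.float32));print("board mm",r,cv2.boxPoints(r).round(1).tolist())
red=((H<8)|(H>172))&(S>170)&(V>110)
c=big(red.astype(np.uint8),(360,220,440,260));w=ray("top",c,0.05)[:,:2]*1000;r=cv2.minAreaRect(w.astype(np.float32));print("keeper",r,cv2.boxPoints(r).round(1).tolist())
b=((H>105)&(H<125)&(S>130)).astype(np.uint8)
for roi,z in(((275,250,300,300),.06),((360,287,380,300),.05)):
    c=big(b,roi);w=ray("top",c,z)[:,:2]*1000;r=cv2.minAreaRect(w.astype(np.float32));print("blue",r,cv2.boxPoints(r).round(1).tolist())
print("rails/row at z.06:",ray("top",[(345,273),(421,273),(375,247)],.06).round(4).tolist())
E
```

```text
board mm ((542.9009399414062, -163.1915740966797), (37.39828872680664, 78.38287353515625), 0.546690821647644) [[523.7999877929688, -124.19999694824219], [524.5999755859375, -202.60000610351562], [562.0, -202.1999969482422], [561.2000122070312, -123.80000305175781]]
keeper ((602.7694091796875, -26.83089828491211), (9.042420387268066, 79.232666015625), 18.9382381439209) [[585.5999755859375, 9.199999809265137], [611.4000244140625, -65.80000305175781], [619.9000244140625, -62.79999923706055], [594.2000122070312, 12.100000381469727]]
blue ((534.19580078125, 184.4689483642578), (54.3768196105957, 15.09366512298584), 0.9406898617744446) [[506.8999938964844, 191.60000610351562], [507.1000061035156, 176.5], [561.5, 177.39999389648438], [561.2999877929688, 192.5]]
blue ((498.2723388671875, 33.75360870361328), (7.522987365722656, 9.393497467041016), 89.90034484863281) [[493.6000061035156, 30.0], [503.0, 30.0], [503.0, 37.5], [493.6000061035156, 37.5]]
rails/row at z.06: [[0.536, 0.0794, 0.06], [0.5373, -0.0623, 0.06], [0.5854, 0.0232, 0.06]]
```

View pics/crop.png

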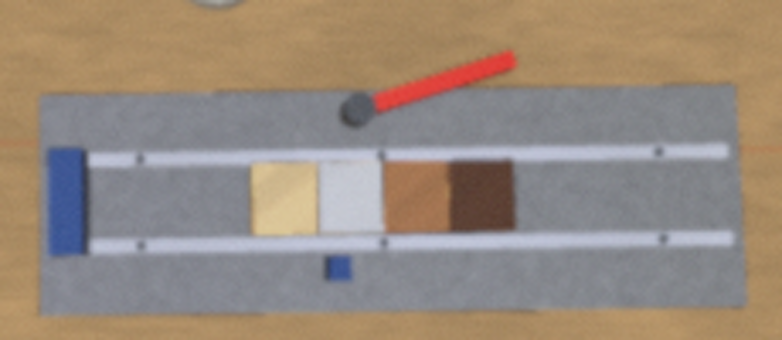

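The crop confirms it: from the stop rightwards the row is pale, white, mid-brown, dark brown. The dark block's rear face is at crop x≈515. Rail centreline ends are at crop (89,203) and (730,195), and the keeper is open on the far side.

Run:
```python
from h import *
cr=lambda a:np.array(a)/3.4+[270,215]-0.35
A=ray("top",cr([(89,203),(730,195)]),.018)[:,:2]*1000
yv=A[0]-A[1];L=np.linalg.norm(yv);yv/=L;print("rail ends",A.round(1),"len",L,"yaw",np.arctan2(-yv[0],yv[1]))
B=ray("top",cr([(40,95),(737,85),(747,305),(38,313)]),.01)[:,:2]*1000;print("board",B.round(1),B.mean(0))
xv=np.array([yv[1],-yv[0]])
est=[A[0]-170*yv,A[1]+200*yv,B.mean(0)+5*yv]
print("origin est",np.round(est,1));O=np.mean(est,0)
W=lambda x,y:(O+x*xv+y*yv).round(1).tolist()
R=ray("top",cr([(514,195),(250,200)]),.06)[:,:2]*1000
print("O",O,"row rear/front y",(R-O)@yv,"pivot",W(50,15),"stop",W(0,170),"hub seen",ray("top",cr([(357,110)]),.054)*1000)
k=np.array([616,-64.3])-np.array(W(50,15));print("keeper tip rel",k@xv,k@yv)
o=get_obs();print(o["eef_pos"])
from scipy.spatial.transform import Rotation as Q
q=o["tool_rot"];print(Q.from_quat(q[[1,2,3,0]]).as_matrix().round(3).tolist())
for y in(-145,-100,8):print(y,W(0,y))
```

```text
rail ends [[ 533.9  174.7]
 [ 541.9 -194.1]] len 368.9308295545397 yaw 0.021667516282064054
board [[ 597.4  205.2]
 [ 606.4 -202.9]
 [ 479.1 -204.7]
 [ 470.2  203.9]] [5.38263004e+02 3.89393628e-01]
origin est [[537.6   4.7]
 [537.5   5.8]
 [538.2   5.4]]
O [537.75600531   5.31005198] row rear/front y [-67.31680066  77.54427931] pivot [587.4, 21.4] stop [534.1, 175.3] hub seen [[585.90069756  23.22753969  54.        ]]
keeper tip rel 26.73652582893325 -86.29952599289746
[ 0.21776125 -0.63831281  0.20454292]
[[0.946, 0.323, -0.001], [0.323, -0.946, 0.001], [-0.0, -0.002, -1.0]]
-145 [540.9, -139.7]
-100 [539.9, -94.7]
8 [537.6, 13.3]
```

```bash
python3 -m creep '[[-1,27,43,0,0,0,-0.15],[-1,27,43,0,0,0,-0.157],[-1,27,43,0,0,0,0],[-1,27,43,0,0,0,0],[-1,27,43,0,0,0,0]]' 30
python3 -m creep '[[-1,27,43,0,0,0,0],[-1,27,43,0,0,0,0],[-1,27,43,0,0,0,0],[-1,27,43,0,0,0,0],[-1,27,43,0,0,0,0]]'
python3 -m creep '[[-1,27,43,0,0,0,0],[-1,27,43,0,0,0,0],[-1,0,0,0,0,0,0],[-1,0,0,0,0,0,0]]'
```

```text
t: 0.72
eef_pos: [0.3535, -0.4221, 0.2051]
tool_rot: [-0.0, 1.0, 0.011, -0.0]
contact_force: [0.6, 0.1, 0.6]
gripper_width: 0.0
grasp_force: 0.0
t: 1.35
eef_pos: [0.4884, -0.2074, 0.2052]
tool_rot: [-0.0, 1.0, 0.011, -0.0]
contact_force: [0.2, -0.5, 0.6]
gripper_width: -0.003
grasp_force: 0.0
t: 1.85
eef_pos: [0.5414, -0.1233, 0.2049]
tool_rot: [0.0, 1.0, 0.011, -0.001]
contact_force: [-0.1, -0.5, -0.4]
gripper_width: -0.001
grasp_force: 0.0
```

```bash
python3 -m creep '[[-1,-1,0,-50,0,0,0],[-1,0,0,-50,0,0,0],[-1,0,0,-45,0,0,0],[-1,0,0,-30,0,0,0],[-1,0,0,0,0,0,0]]'
python3 -m creep '[[-1,0,12,0,0,0,0],[-1,0,12,0,0,0,0],[-1,0,0,0,0,0,0],[-1,0,0,0,0,0,0]]'
python3 - <<'E'
from h import *
p,d=read_camera("top");s,_=read_camera("side")
a=cv2.resize(p[215:315,270:500,::-1],(800,348));b=cv2.resize(s[140:300,250:450,::-1],(312,250))
c=np.zeros((600,800,3),np.uint8);c[:348]=a;c[350:,:312]=b;cv2.imwrite("pics/c2.png",c)
E
```

```text
t: 2.48
eef_pos: [0.5382, -0.1243, 0.0284]
tool_rot: [-0.0, 1.0, 0.01, -0.003]
contact_force: [-0.5, -0.2, 0.1]
gripper_width: 0.003
grasp_force: 0.0
t: 2.98
eef_pos: [0.5414, -0.0988, 0.0311]
tool_rot: [0.0, 1.0, 0.011, 0.001]
contact_force: [0.4, 0.5, 0.8]
gripper_width: -0.003
grasp_force: 0.0
```

View pics/c2.png

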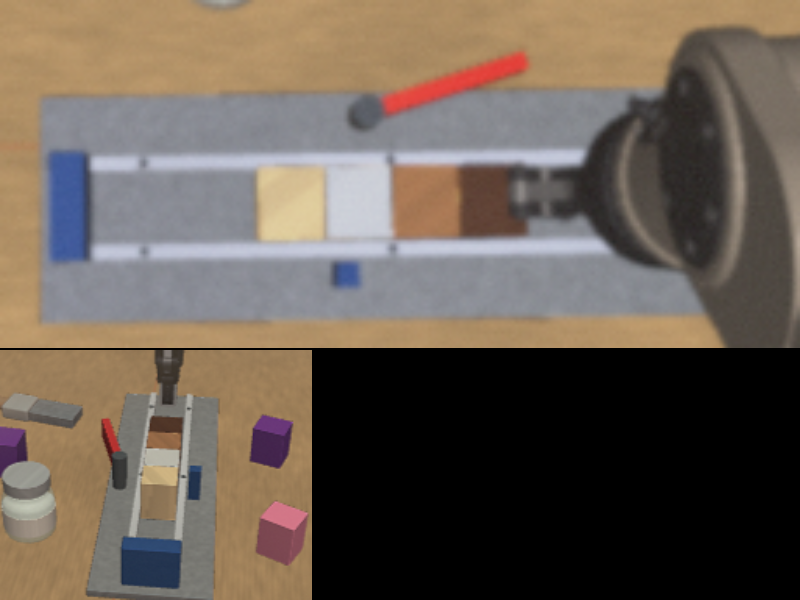

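The tool stands behind the dark block, at the right end of the row. The finger linkages stick out along the closing line and overhang the block, seen at about (520,190). I'll turn the tool 90° so its flat narrow side leads, then push low.

```bash
python3 -m creep '[[-1,0,-4,0,0,0,0.174],[-1,0,-4,0,0,0,0.174],[-1,0,-4,0,0,0,0.175],[-1,0,0,0,0,0,0.175],[-1,0,0,0,0,0,0.174]]'
python3 -m creep '[[-1,0,0,0,0,0,0.174],[-1,0,0,0,0,0,0.175],[-1,0,0,-3,0,0,0.175],[-1,0,0,-3,0,0,0.174],[-1,0,0,0,0,0,0]]'
python3 -m creep '[[-1,0,5,0,0,0,0],[-1,0,5,0,0,0,0],[-1,0,5,0,0,0,0],[-1,0,5,0,0,0,0],[-1,0,0,0,0,0,0]]'
python3 - <<'E'
from h import *
p,d=read_camera("top");s,_=read_camera("side")
a=cv2.resize(p[215:315,270:500,::-1],(800,348));b=cv2.resize(s[140:300,250:450,::-1],(312,250))
c=np.zeros((600,800,3),np.uint8);c[:348]=a;c[350:,:312]=b;cv2.imwrite("pics/c3.png",c)
E
```

```text
t: 3.7
eef_pos: [0.5409, -0.1116, 0.0304]
tool_rot: [0.0, 0.901, 0.434, -0.0]
contact_force: [0.2, -0.8, -0.8]
gripper_width: 0.001
grasp_force: 0.0
t: 4.32
eef_pos: [0.5406, -0.1115, 0.0241]
tool_rot: [-0.0, 0.701, 0.714, -0.0]
contact_force: [0.0, -0.1, -1.1]
gripper_width: 0.001
grasp_force: 0.0
t: 4.95
eef_pos: [0.5411, -0.0901, 0.0245]
tool_rot: [-0.0, 0.699, 0.715, 0.0]
contact_force: [-0.6, 0.2, 0.2]
gripper_width: 0.003
grasp_force: 0.0
```

View pics/c3.png

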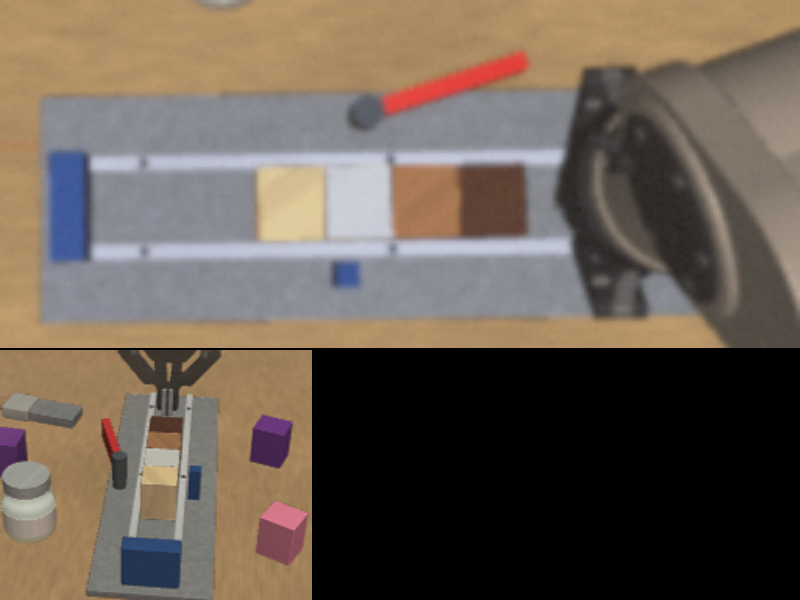

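```bash
python3 -m creep '[[-1,0,4,0,0,0,0],[-1,0,4,0,0,0,0],[-1,0,4,0,0,0,0],[-1,0,4,0,0,0,0],[-1,-0.4,4,0,0,0,0]]'
python3 -m creep '[[-1,-0.1,6,0,0,0,0],[-1,-0.1,6,0,0,0,0],[-1,-0.1,6,0,0,0,0],[-1,-0.2,6,0,0,0,0],[-1,-0.1,6,0,0,0,0]]'
python3 -m creep '[[-1,-0.1,6,0,0,0,0],[-1,-0.1,6,0,0,0,0],[-1,-0.2,6,0,0,0,0],[-1,-0.1,6,0,0,0,0],[-1,-0.1,4,0,0,0,0]]'
python3 -m creep '[[-1,-0.1,4,0,0,0,0],[-1,-0.1,4,0,0,0,0],[-1,-0.1,4,0,0,0,0],[-1,-0.1,3,0,0,0,0],[-1,-0.1,3,0,0,0,0]]'
python3 - <<'E'
from h import *
p,d=read_camera("top");s,_=read_camera("side")
a=cv2.resize(p[215:315,270:500,::-1],(800,348));b=cv2.resize(s[140:300,250:450,::-1],(312,250))
c=np.zeros((600,800,3),np.uint8);c[:348]=a;c[350:,:312]=b;cv2.imwrite("pics/c4.png",c)
E
```

```text
t: 5.68
eef_pos: [0.5406, -0.0709, 0.0244]
tool_rot: [0.0, 0.7, 0.714, -0.0]
contact_force: [-0.0, -0.7, -0.1]
gripper_width: -0.0
grasp_force: 0.3
t: 6.3
eef_pos: [0.5399, -0.0404, 0.0244]
tool_rot: [-0.0, 0.7, 0.715, -0.0]
contact_force: [-0.5, -0.2, 0.0]
gripper_width: -0.001
grasp_force: 0.5
t: 6.92
eef_pos: [0.5394, -0.0123, 0.0244]
tool_rot: [-0.0, 0.7, 0.715, 0.0]
contact_force: [1.1, 0.4, 0.7]
gripper_width: 0.001
grasp_force: 0.5
t: 7.55
eef_pos: [0.5388, 0.0053, 0.0244]
tool_rot: [-0.0, 0.7, 0.714, -0.0]
contact_force: [0.2, -0.8, -1.0]
gripper_width: -0.001
grasp_force: 0.5
```

View pics/c4.png

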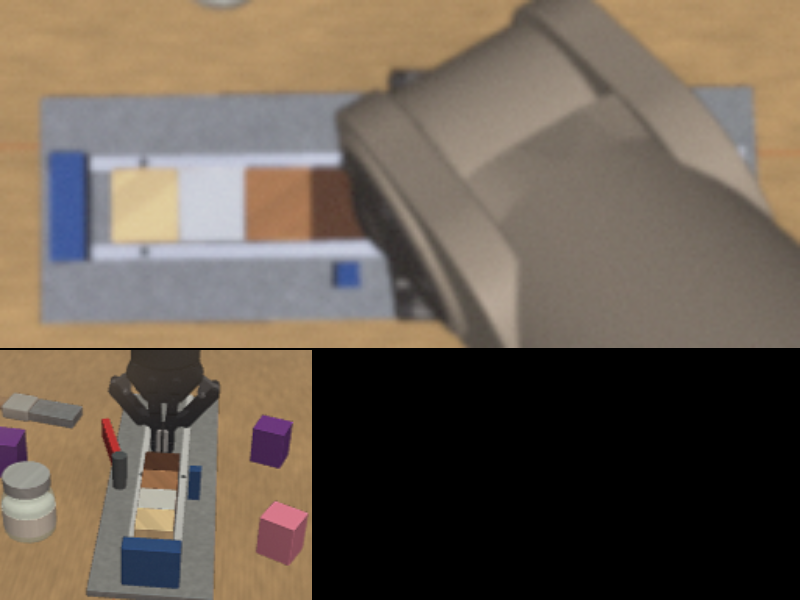

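The train is intact with the tool behind it. The pale block's front edge (110) is about 12 mm short of the stop face (88). I'll close that gap slowly.

```bash
python3 -m creep '[[-1,0,2,0,0,0,0],[-1,-0.1,2,0,0,0,0],[-1,0,2,0,0,0,0],[-1,-0.1,1,0,0,0,0],[-1,0,1,0,0,0,0]]'
python3 -m creep '[[-1,0,1,0,0,0,0],[-1,0,1,0,0,0,0],[-1,0,1,0,0,0,0]]'
python3 -m creep '[[-1,0,1,0,0,0,0],[-1,0,1,0,0,0,0]]'
```

```text
t: 8.28
eef_pos: [0.5386, 0.0132, 0.0244]
tool_rot: [-0.0, 0.7, 0.714, 0.0]
contact_force: [1.2, -1.1, 0.6]
gripper_width: -0.0
grasp_force: 0.5
t: 8.65
eef_pos: [0.5387, 0.0162, 0.0244]
tool_rot: [-0.0, 0.7, 0.714, -0.0]
contact_force: [-0.0, -1.7, -0.1]
gripper_width: -0.001
grasp_force: 0.5
t: 8.9
eef_pos: [0.5387, 0.0182, 0.0244]
tool_rot: [0.0, 0.7, 0.714, 0.0]
contact_force: [0.6, -0.4, -0.2]
gripper_width: 0.003
grasp_force: 0.5
```

```bash
python3 -m creep '[[-1,0,1,0,0,0,0],[-1,0,0,0,0,0,0]]'
python3 -m creep '[[-1,0,1,0,0,0,0],[-1,0,0,0,0,0,0]]'
python3 -m creep '[[-1,0,1,0,0,0,0],[-1,0,0,0,0,0,0]]'
```

```text
t: 9.15
eef_pos: [0.5387, 0.0191, 0.0244]
tool_rot: [0.0, 0.7, 0.714, -0.0]
contact_force: [0.4, -1.3, -0.8]
gripper_width: 0.001
grasp_force: 0.6
t: 9.4
eef_pos: [0.5387, 0.0192, 0.0244]
tool_rot: [0.0, 0.7, 0.714, -0.0]
contact_force: [-0.5, -4.9, 1.1]
gripper_width: -0.001
grasp_force: 2.4
t: 9.65
eef_pos: [0.5387, 0.0192, 0.0244]
tool_rot: [0.001, 0.7, 0.714, -0.001]
contact_force: [-0.0, -6.8, 0.5]
gripper_width: -0.0
grasp_force: 3.6
```

The force rose to 6.8 N with no further motion, so the train is home. I'll back off, lift clear and check, then plan the keeper arc.

```bash
python3 -m creep '[[-1,0,-4,0,0,0,0],[-1,0,-10,0,0,0,0],[-1,0,-20,0,0,0,0],[-1,0,-30,0,0,0,0],[-1,0,-20,50,0,0,0]]'
python3 -m creep '[[-1,0,-30,50,0,0,0],[-1,0,-50,0,0,0,0],[-1,0,-50,0,0,0,0],[-1,0,0,0,0,0,0],[-1,0,0,0,0,0,0]]'
python3 - <<'E'
from h import *
p,d=read_camera("top");s,_=read_camera("side")
a=cv2.resize(p[215:315,270:500,::-1],(800,348));b=cv2.resize(s[140:300,250:450,::-1],(312,250))
c=np.zeros((600,800,3),np.uint8);c[:348]=a;c[350:,:312]=b;cv2.imwrite("pics/c5.png",c)
O=np.array([537.8,5.3]);t=.0217;X=np.array([np.cos(t),np.sin(t)]);Y=np.array([-np.sin(t),np.cos(t)])
def C(a,e=0,r=65):
    u=np.array([np.sin(a),-np.cos(a)]);n=np.array([np.cos(a),np.sin(a)]);h=14.5*abs(np.cos(a))+11*abs(np.sin(a))
    j=np.array([50,15])+r*u+(5+h+e)*n;return O+j[0]*X+j[1]*Y
print("pre",C(.30,20).round(1));last=None
for a in np.linspace(.30,-1.5708,16):
    c=C(a);print(round(0.45-a,2),c.round(1),None if last is None else (c-last).round(1));last=c
print("cube",ray("top",[(391,176)],.04)*1000,"brush",ray("top",[(452,205)],.01)*1000,"jar",ray("top",[(334,195)],.075)*1000)
E
```

```text
t: 10.28
eef_pos: [0.5356, -0.0644, 0.0719]
tool_rot: [-0.003, 0.7, 0.714, -0.002]
contact_force: [1.1, -0.4, 0.4]
gripper_width: -0.004
grasp_force: 0.0
t: 10.9
eef_pos: [0.5386, -0.1922, 0.1243]
tool_rot: [-0.0, 0.7, 0.714, 0.0]
contact_force: [1.1, 0.2, -1.0]
gripper_width: -0.001
grasp_force: 0.0
pre [648. -27.]
0.15 [629.  -33.3] None
0.27 [621.  -38.2] [-8.  -4.9]
0.4 [612.1 -42. ] [-8.8 -3.8]
0.52 [604.3 -44.6] [-7.8 -2.6]
0.65 [597.1 -46.4] [-7.2 -1.8]
0.77 [589.4 -47.3] [-7.7 -0.9]
0.9 [581.4 -47.2] [-8.   0.1]
1.02 [573.1 -46.1] [-8.2  1.1]
1.15 [564.9 -43.8] [-8.3  2.3]
1.27 [556.8 -40.3] [-8.1  3.5]
1.4 [549.  -35.6] [-7.8  4.7]
1.52 [541.8 -29.7] [-7.2  5.9]
1.65 [535.4 -22.6] [-6.4  7.1]
1.77 [530.  -14.6] [-5.4  8.1]
1.9 [525.7  -5.6] [-4.2  8.9]
2.02 [522.8   4. ] [-2.9  9.6]
cube [[727.16625004 -10.66484691  40.        ]] brush [[ 675.8800713 -136.4780329   10.       ]] jar [[681.31713753 101.09435719  75.        ]]
```

View pics/c5.png

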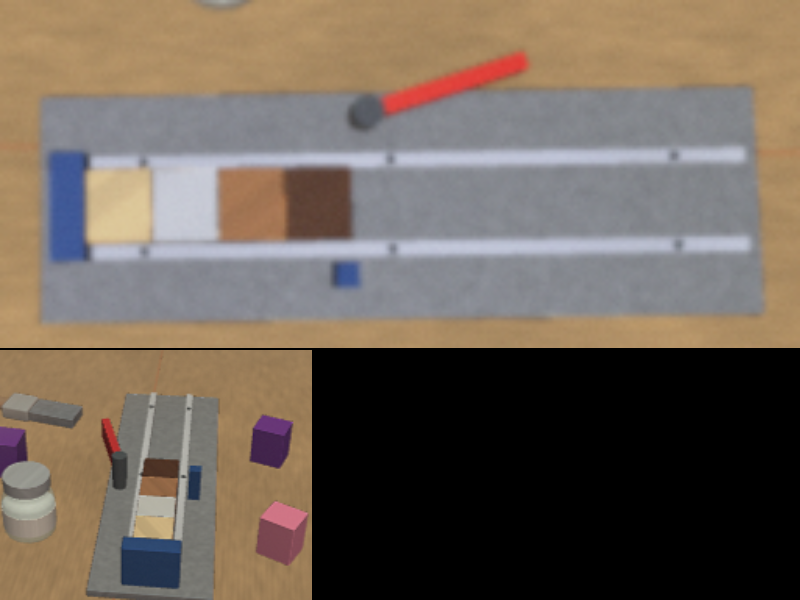

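The train is packed: the pale block's edge meets the stop at (87,205), there are no gaps, and the keeper is still open. Next I go outside the keeper arm and lower.

```bash
python3 -m creep '[[-1,27,41,0,0,0,0],[-1,27,41,0,0,0,0],[-1,28,41,0,0,0,0],[-1,28,42,0,0,0,0],[-1,0,0,0,0,0,0]]'
python3 -m creep '[[-1,0,0,-30,0,0,0],[-1,0,0,-30,0,0,0],[-1,0,0,-30,0,0,0],[-1,0,0,0,0,0,0]]'
python3 -m creep '[[-1,-6,-2,0,0,0,0],[-1,-6,-2,0,0,0,0],[-1,-7,-2,0,0,0,0],[-1,-8,-5,0,0,0,0],[-1,-8.8,-3.8,0,0,0,0]]'
```

```text
t: 11.62
eef_pos: [0.65, -0.0197, 0.1249]
tool_rot: [-0.001, 0.696, 0.718, 0.002]
contact_force: [-0.6, 0.0, -0.0]
gripper_width: -0.0
grasp_force: 0.0
t: 12.12
eef_pos: [0.6461, -0.0278, 0.0321]
tool_rot: [-0.002, 0.699, 0.715, -0.002]
contact_force: [-0.0, 0.6, -0.4]
gripper_width: 0.001
grasp_force: 0.0
t: 12.75
eef_pos: [0.6123, -0.0433, 0.0346]
tool_rot: [0.0, 0.7, 0.714, -0.0]
contact_force: [0.2, -0.3, -0.3]
gripper_width: -0.001
grasp_force: 0.0
```

```bash
python3 -m creep '[[-1,-8,-2,0,0,0,0],[-1,-7,-2,0,0,0,0],[-1,-8,-1,0,0,0,0],[-1,-8,0,0,0,0,0],[-1,-8,1,0,0,0,0]]'
python3 -m creep '[[-1,-8,2,0,0,0,0],[-1,-8,4,0,0,0,0],[-1,-8,5,0,0,0,0],[-1,-7,6,0,0,0,0],[-1,-6,7,0,0,0,0]]'
python3 - <<'E'
from h import *
p,d=read_camera("top");s,_=read_camera("side")
a=cv2.resize(p[215:315,270:500,::-1],(800,348));b=cv2.resize(s[140:300,250:450,::-1],(312,250))
c=np.zeros((600,800,3),np.uint8);c[:348]=a;c[350:,:312]=b;cv2.imwrite("pics/c6.png",c)
E
```

```text
t: 13.38
eef_pos: [0.5733, -0.0466, 0.0344]
tool_rot: [-0.0, 0.7, 0.714, 0.0]
contact_force: [-0.2, -0.5, 0.9]
gripper_width: 0.003
grasp_force: 0.0
t: 14.0
eef_pos: [0.5364, -0.0221, 0.0344]
tool_rot: [-0.0, 0.7, 0.715, 0.0]
contact_force: [0.2, 0.9, 0.2]
gripper_width: -0.003
grasp_force: 0.0
```

View pics/c6.png

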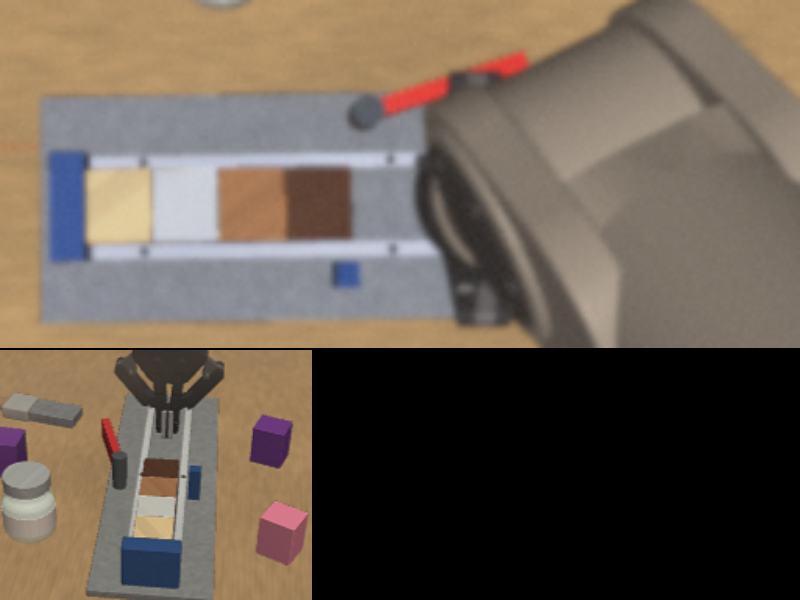

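The keeper hasn't moved: it's still at (455,85), while the tool is now between the rails. I felt no contact either. So I'll check the real height of the arm and of the tool with depth and both views.

Run:
```python
from h import *
def pts(n,p,d,m):
    c=camera_params(n);K=np.array(c["intrinsics"]);T=np.array(c["cam_to_world"])
    v,u=np.nonzero(m&(d>0));z=d[v,u];P=np.c_[(u-K[0,2])/K[0,0]*z,-(v-K[1,2])/K[1,1]*z,-z];return P@T[:3,:3].T+T[:3,3]
def red(p):
    H,S,V=cv2.split(cv2.cvtColor(p,cv2.COLOR_RGB2HSV));return ((H<8)|(H>172))&(S>170)&(V>90)
f=np.load("top0.npz");g=np.load("side0.npz")
for n,f in(("top",f),("side",g),):
    P=pts(n,f["p"],f["d"],red(f["p"]));print(n,"start",len(P),np.percentile(P,[3,50,97],axis=0).round(3).tolist())
for n in("top","side"):
    p,d=read_camera(n);P=pts(n,p,d,red(p));print(n,"now",len(P),np.percentile(P,[3,50,97],axis=0).round(3).tolist())
    if n=="side":
        H,S,V=cv2.split(cv2.cvtColor(p,cv2.COLOR_RGB2HSV));Q=pts(n,p,d,(V<90));Q=Q[(abs(Q[:,0]-.5364)<.03)&(abs(Q[:,1]+.02)<.05)&(Q[:,2]>.02)]
        for a in np.arange(.02,.14,.01):
            s=Q[(Q[:,2]>a)&(Q[:,2]<a+.01)]
            if len(s):print(round(a,2),len(s),s.min(0).round(3),s.max(0).round(3))
o=get_obs();print(o["t"],o["eef_pos"])
```

```text
top start 182 [[0.59, -0.062, 0.045], [0.604, -0.03, 0.049], [0.617, 0.008, 0.051]]
side start 109 [[0.591, -0.061, 0.046], [0.603, -0.026, 0.05], [0.615, 0.005, 0.052]]
top now 126 [[0.59, -0.063, 0.045], [0.6, -0.016, 0.048], [0.617, 0.009, 0.052]]
side now 109 [[0.591, -0.061, 0.045], [0.604, -0.026, 0.05], [0.615, 0.004, 0.052]]
0.02 1 [0.562 0.007 0.02 ] [0.562 0.007 0.02 ]
0.06 20 [ 0.524 -0.019  0.063] [ 0.546 -0.007  0.07 ]
0.07 47 [ 0.521 -0.025  0.071] [ 0.548 -0.009  0.08 ]
0.08 42 [ 0.521 -0.018  0.081] [ 0.547 -0.007  0.09 ]
0.09 53 [ 0.521 -0.031  0.09 ] [ 0.549 -0.008  0.099]
0.1 112 [ 0.507 -0.028  0.1  ] [ 0.565 -0.006  0.11 ]
0.11 195 [ 0.507 -0.032  0.11 ] [ 0.566 -0.004  0.12 ]
0.12 88 [ 0.507 -0.032  0.12 ] [ 0.566 -0.     0.13 ]
0.13 88 [ 0.514 -0.015  0.13 ] [ 0.556 -0.001  0.14 ]
14.2 [ 0.53702586 -0.02244186  0.03448297]
```

Run:
```python
from h import *
p,d=read_camera("side");c=camera_params("side");K=np.array(c["intrinsics"]);T=np.array(c["cam_to_world"])
for z in(.034,.063):
    P=np.linalg.inv(T)@[.537,-.012,z,1];u=K[0,2]-K[0,0]*P[0]/P[2];v=K[1,2]+K[1,1]*P[1]/P[2];print("tip px if z",z,u,v)
v,u=np.mgrid[:480,:640];P=np.stack([(u-K[0,2])/K[0,0]*d,-(v-K[1,2])/K[1,1]*d,-d],-1)@T[:3,:3].T+T[:3,3]
for r in range(180,215,2):print(r,[(P[r,q].round(3).tolist(),p[r,q].tolist()) for q in(354,360)])
cv2.imwrite("pics/c7.png",cv2.resize(p[150:260,300:420,::-1],None,fx=5,fy=5))
```

```text
tip px if z 0.034 354.28963510973654 208.05082789106544
tip px if z 0.063 354.7015990310834 194.983781554085
180 [([0.539, -0.008, 0.098], [114, 109, 105]), ([0.528, -0.011, 0.096], [78, 74, 71])]
182 [([0.539, -0.01, 0.092], [114, 110, 106]), ([0.528, -0.011, 0.092], [67, 64, 63])]
184 [([0.539, -0.009, 0.088], [109, 105, 101]), ([0.528, -0.016, 0.085], [66, 64, 63])]
186 [([0.539, -0.013, 0.082], [110, 105, 101]), ([0.528, -0.017, 0.08], [72, 67, 66])]
188 [([0.539, -0.01, 0.079], [109, 105, 102]), ([0.528, -0.016, 0.076], [63, 61, 61])]
190 [([0.538, -0.01, 0.075], [108, 104, 100]), ([0.528, -0.016, 0.072], [48, 46, 47])]
192 [([0.538, -0.011, 0.07], [109, 105, 101]), ([0.528, -0.016, 0.068], [42, 40, 40])]
194 [([0.538, -0.012, 0.065], [108, 104, 101]), ([0.532, -0.099, 0.011], [118, 116, 110])]
196 [([0.544, -0.093, 0.009], [127, 126, 119]), ([0.532, -0.09, 0.012], [123, 122, 117])]
198 [([0.543, -0.083, 0.01], [123, 123, 117]), ([0.531, -0.083, 0.012], [119, 119, 113])]
200 [([0.543, -0.077, 0.01], [122, 121, 116]), ([0.531, -0.079, 0.01], [126, 125, 120])]
202 [([0.542, -0.069, 0.01], [120, 119, 113]), ([0.53, -0.073, 0.009], [127, 126, 120])]
204 [([0.541, -0.061, 0.011], [125, 123, 117]), ([0.53, -0.064, 0.01], [120, 120, 114])]
206 [([0.541, -0.058, 0.008], [123, 122, 116]), ([0.529, -0.056, 0.01], [124, 124, 117])]
208 [([0.54, -0.049, 0.009], [121, 120, 115]), ([0.528, -0.048, 0.011], [125, 125, 119])]
210 [([0.534, 0.035, 0.061], [77, 47, 33]), ([0.524, 0.034, 0.061], [85, 65, 52])]
212 [([0.534, 0.041, 0.061], [79, 52, 37]), ([0.523, 0.042, 0.063], [78, 52, 38])]
214 [([0.533, 0.047, 0.061], [81, 55, 41]), ([0.523, 0.045, 0.06], [82, 54, 40])]
```

View pics/c7.png

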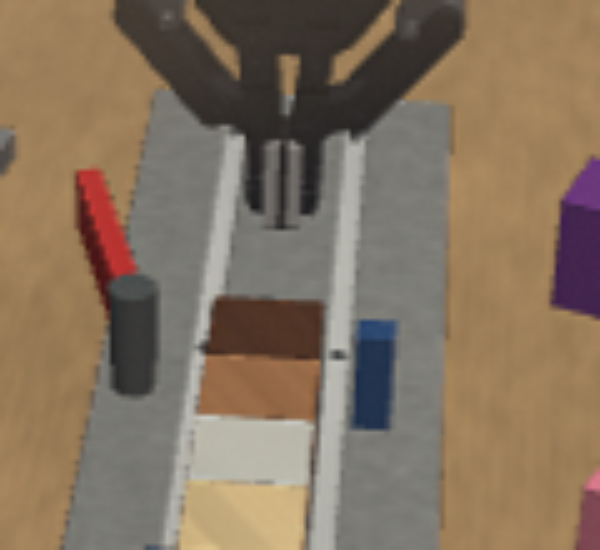

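The pads' true tip ends at z≈0.063, pixel row 195, while the pose reads 0.034. So the tips are about 28 mm higher than reported and passed over the keeper. I'll go back over the arm and lower to a reported z of about 0.008, which puts the tips near 0.036, watching the force.

```bash
python3 -m creep '[[-1,0,-4,30,0,0,0],[-1,38,0,0,0,0,0],[-1,38,0,0,0,0,0],[-1,36,0,0,0,0,0],[-1,0,0,0,0,0,0]]'
python3 -m creep '[[-1,0,0,-20,0,0,0],[-1,0,0,-16,0,0,0],[-1,0,0,-10,0,0,0],[-1,0,0,-10,0,0,0],[-1,0,0,0,0,0,0]]'
python3 - <<'E'
from h import *
p,d=read_camera("side");c=camera_params("side");K=np.array(c["intrinsics"]);T=np.array(c["cam_to_world"])
v,u=np.mgrid[:480,:640];P=np.stack([(u-K[0,2])/K[0,0]*d,-(v-K[1,2])/K[1,1]*d,-d],-1)@T[:3,:3].T+T[:3,3]
e=get_obs()["eef_pos"];m=(abs(P[...,0]-e[0])<.02)&(abs(P[...,1]-e[1])<.025)&(P[...,2]>.012)&(d>0)
print(e,"lowest tool z",np.percentile(P[m][:,2],[0,1,3,10]),P[m][:,:2].min(0),P[m][:,:2].max(0))
E
```

```text
t: 14.88
eef_pos: [0.6514, -0.0268, 0.0642]
tool_rot: [0.0, 0.7, 0.714, 0.001]
contact_force: [-0.5, -0.9, 0.2]
gripper_width: 0.001
grasp_force: 0.0
t: 15.5
eef_pos: [0.6482, -0.0266, 0.0075]
tool_rot: [-0.001, 0.7, 0.715, -0.0]
contact_force: [-0.5, -0.2, 0.6]
gripper_width: -0.001
grasp_force: 0.0
[ 0.64874388 -0.02657147  0.00819303] lowest tool z [0.0353881  0.0388564  0.04310834 0.05417036] [ 0.62880451 -0.03856748] [ 0.66871686 -0.00211552]
```

The tip is at about 0.036, level with the keeper arm. Now I repeat the arc.

```bash
python3 -m creep '[[-1,-6,-2,0,0,0,0],[-1,-6,-2,0,0,0,0],[-1,-7,-3,0,0,0,0],[-1,-8,-5,0,0,0,0],[-1,-9,-4,0,0,0,0]]'
python3 -m creep '[[-1,-8,-2.6,0,0,0,0],[-1,-7.4,-1.8,0,0,0,0],[-1,-7.7,-1,0,0,0,0],[-1,-8,0,0,0,0,0],[-1,-8,1,0,0,0,0]]'
python3 - <<'E'
from h import *
p,d=read_camera("top");s,_=read_camera("side")
a=cv2.resize(p[215:315,270:500,::-1],(800,348));b=cv2.resize(s[140:300,250:450,::-1],(312,250))
c=np.zeros((600,800,3),np.uint8);c[:348]=a;c[350:,:312]=b;cv2.imwrite("pics/c8.png",c)
E
```

```text
t: 16.18
eef_pos: [0.6125, -0.043, 0.0085]
tool_rot: [0.0, 0.7, 0.714, 0.0]
contact_force: [0.5, 0.7, -0.1]
gripper_width: 0.005
grasp_force: 0.3
t: 16.8
eef_pos: [0.5733, -0.047, 0.0084]
tool_rot: [0.0, 0.7, 0.714, 0.0]
contact_force: [1.0, 0.2, -0.2]
gripper_width: -0.002
grasp_force: 0.3
```

View pics/c8.png

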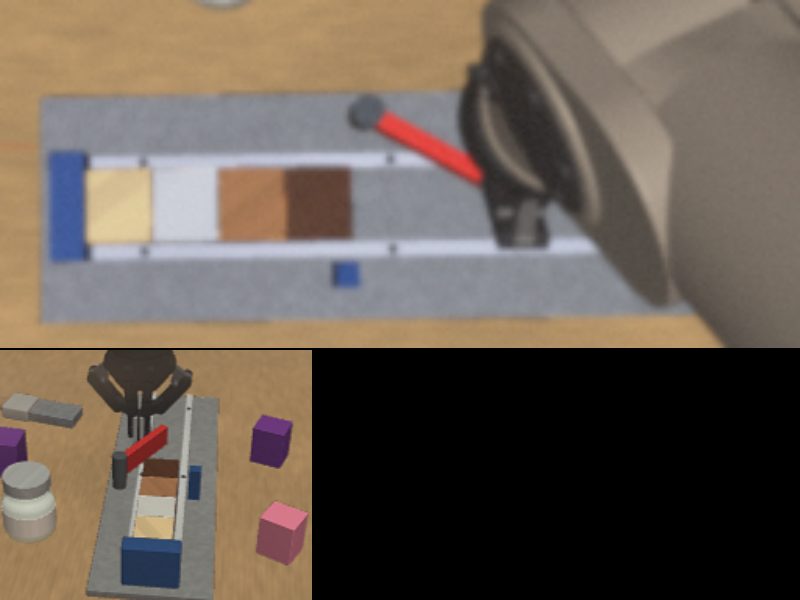

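The keeper is swinging, running from the hub (367,112) to about (485,175), and the train is undisturbed. I continue the arc to shut.

```bash
python3 -m creep '[[-1,-8,2.5,0,0,0,0],[-1,-8,3.5,0,0,0,0],[-1,-8,5,0,0,0,0],[-1,-7,6,0,0,0,0],[-1,-6,7,0,0,0,0]]'
python3 -m creep '[[-1,-5,8,0,0,0,0],[-1,-4,8,0,0,0,0],[-1,-3,6,0,0,0,0],[-1,0,1,0,0,0,0],[-1,0,0,0,0,0,0]]'
python3 -m creep '[[-1,0,1,0,0,0,0],[-1,0,1,0,0,0,0],[-1,0,0,0,0,0,0]]'
```

```text
t: 17.52
eef_pos: [0.5363, -0.0226, 0.0084]
tool_rot: [0.0, 0.7, 0.715, -0.0]
contact_force: [0.3, -0.4, -0.5]
gripper_width: 0.0
grasp_force: 0.4
t: 18.15
eef_pos: [0.5248, 0.0, 0.0084]
tool_rot: [-0.0, 0.7, 0.715, -0.0]
contact_force: [0.6, 0.3, -0.8]
gripper_width: -0.0
grasp_force: 0.0
t: 18.52
eef_pos: [0.5247, 0.0018, 0.0084]
tool_rot: [-0.0, 0.7, 0.714, -0.0]
contact_force: [0.4, -0.2, -0.6]
gripper_width: -0.002
grasp_force: 0.1
```

```bash
python3 -m creep '[[-1,0,1,0,0,0,0],[-1,0,1,0,0,0,0],[-1,0,0,0,0,0,0]]'
python3 -m creep '[[-1,0,1,0,0,0,0],[-1,0,0,0,0,0,0]]'
python3 -m creep '[[-1,0,1,0,0,0,0],[-1,0,0,0,0,0,0]]'
```

```text
t: 18.9
eef_pos: [0.5246, 0.0028, 0.0084]
tool_rot: [0.0, 0.7, 0.714, -0.001]
contact_force: [0.1, -4.4, 1.6]
gripper_width: 0.005
grasp_force: 2.4
t: 19.15
eef_pos: [0.5246, 0.0028, 0.0083]
tool_rot: [0.001, 0.7, 0.714, -0.001]
contact_force: [-0.4, -7.3, 1.2]
gripper_width: -0.007
grasp_force: 3.6
t: 19.4
eef_pos: [0.5246, 0.0029, 0.0084]
tool_rot: [0.001, 0.7, 0.714, -0.002]
contact_force: [0.2, -9.2, 2.4]
gripper_width: 0.0
grasp_force: 4.7
```

The keeper is hard against its limit. I retract backwards, lift, and check.

```bash
python3 -m creep '[[-1,0,-5,0,0,0,0],[-1,0,-10,0,0,0,0],[-1,0,-25,0,0,0,0],[-1,0,-30,0,0,0,0],[-1,0,-20,50,0,0,0]]'
python3 -m creep '[[-1,0,-30,50,0,0,0],[-1,0,-50,30,0,0,0],[-1,0,-50,0,0,0,0],[-1,0,0,0,0,0,0],[-1,0,0,0,0,0,0]]'
python3 - <<'E'
from h import *
p,d=read_camera("top");s,_=read_camera("side")
a=cv2.resize(p[215:315,270:500,::-1],(800,348));b=cv2.resize(s[140:300,250:450,::-1],(312,250))
c=np.zeros((600,800,3),np.uint8);c[:348]=a;c[350:,:312]=b;cv2.imwrite("pics/c9.png",c)
H,S,V=cv2.split(cv2.cvtColor(p,cv2.COLOR_RGB2HSV));red=(((H<8)|(H>172))&(S>170)&(V>90)).astype(np.uint8)
w=ray("top",big(red,(340,220,440,315)),.05)[:,:2]*1000
vx,vy,_,_=cv2.fitLine(w.astype(np.float32),cv2.DIST_L2,0,.01,.01).ravel();print("angle off x-axis minus yaw",(np.arctan(vy/vx)-.0217))
E
```

```text
t: 20.02
eef_pos: [0.5218, -0.0853, 0.056]
tool_rot: [-0.003, 0.7, 0.714, -0.002]
contact_force: [0.5, -0.4, 0.2]
gripper_width: -0.001
grasp_force: 0.0
t: 20.65
eef_pos: [0.5246, -0.2134, 0.1381]
tool_rot: [-0.0, 0.7, 0.715, 0.0]
contact_force: [0.8, 0.7, -0.0]
gripper_width: 0.002
grasp_force: 0.0
angle off x-axis minus yaw 0.003718609
```

View pics/c9.png

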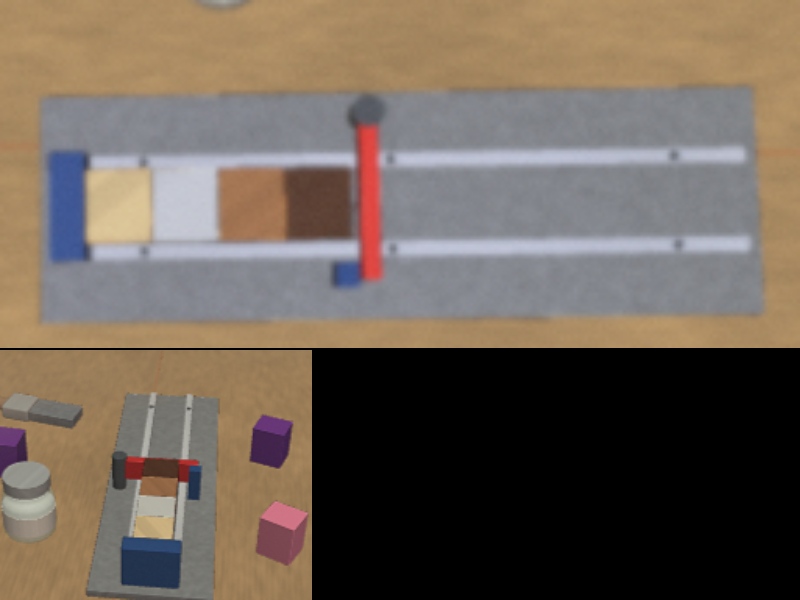

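The keeper lies straight across the rail beside the catch (347,275), and the train is packed against the stop (87). The robot is clear, so I'm handing in.

```bash
python3 -c "
from station import *
print(hand_in())"
```

```text
the job is handed in; nothing more can be done
None
```

I handed the job in at about 21 s: in the last pictures the four blocks stand packed against the blue stop with the red keeper shut behind them; the hand-in returned no verdict.

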